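# Run the drilled slider round the bent furnace bar to its stop

### The job

Pick up the loose drilled slider from the bench, thread it on to the free end of the bent steel bar, slide it round the bend without letting it bind, and bring it gently home against the stop collar near the post. Let go and leave it touching the stop, without shifting the stop along the bar, forcing the bar or disturbing the other things on the bench.

Things in the scene. Friction and masses are not known exactly. Their poses are not given: they have to be found in the camera images.
- slider: Loose aluminium block, 24 long (x, along its hole) x 32 wide (y) x 40 mm high, upright on the bench; black grip fin on top, 22 long (x) x 12 thick (y), from 40 to 74 mm above the underside. About 0.16 kg. Round through hole 15 mm in diameter along x, centre 26 mm above the underside, mouths slightly chamfered. Both ends alike. Origin: centre of underside; z up.
- slider_hole (a point): Middle of the slider's hole (on the hole's axis, half way along its 24 mm, 26 mm above the underside).
- stand: Fixed stand: foot plate 100 x 80 x 12 mm, round post 24 mm dia., 122 mm tall. It carries a level steel bar 12 mm dia., axis 110 mm above the bench. From above: bar leaves the post's axis within 4 degrees of the stand's +y for 110 mm (home leg), bends 52 to 68 degrees (hand-bent) towards -x, centre-line radius 50 mm, then runs 85 mm straight to its rounded end. Origin: on the bench under the post; z up.
- bar_tip (a point): On the bar's axis at the centre of the free leg's rounded end (the metal ends 6 mm further on), 110 mm above the bench, 85 mm from where the straight free leg meets the bend.
- stop_face (a point): On the bar's axis, in the bend-side face of the stop collar: a dark steel ring 28 mm dia., 14 mm long, clamped on the home leg with this face 30 to 60 mm from the post's axis. The collar slips along the bar if pushed with more than about 14 N.
- crucible: Bystander: white ceramic cup, 48 mm across, 42 mm tall. Origin: centre of underside.
- jar: Bystander: amber jar, 44 mm across, 65 mm tall. Origin: centre of underside.
- wrench: Bystander: steel wrench lying on the bench. Origin: centre of underside.
Not all that is in view belongs to the job. Of the things like the slider, leave any that is pink; of the rest the larger one is meant.

How it is judged:
On the way, in this order (a step that is already met when the one before it is completed fails the run):
1. the slider is threaded on the bar's free end (distance between slider_hole and bar_tip below 0.01 m), for 0.05 s.
2. the slider has come round the bend and along the home leg, near the stop (distance between slider_hole and stop_face below 0.035 m), for 0.05 s.
At the end, for the whole second after the job is handed in: The slider sits on the home leg against the stop collar (middle of its hole within 14.2 mm of the stop face's centre, 12 mm being half its length), its hole along the bar within 0.3 rad, at rest and released; the stop collar is within 3 mm of where it was clamped (distance between slider_hole and stop_face below 0.0142 m and angle between the x axis of slider and the y axis of stand, either way round below 0.3 rad and linear speed of slider below 0.02 m/s and distance of stop_face from where it was at the start of the episode below 0.003 m); the robot touches nothing.
It fails at once if the stop collar was pushed along the bar by more than 3 mm (distance of stop_face from where it was at the start of the episode above 0.003 m).
It fails at once if the slider bound on the bar or was rammed into it (more than 20 N) (contact force between slider and stand above 20 N).
It fails at once if the gripper or arm knocked the stand (more than 15 N) (contact force between any of the fingers, the arm and stand above 15 N).
It fails at once if the crucible, jar or wrench was disturbed (distance of any of crucible, jar, wrench from where it was at the start of the episode above 0.02 m).
It also fails if it takes over 72 s, if anything falls off the work surface, if the arm or the gripper's body presses on something with over 40 N, if the wrist force passes 120 N, or if a joint passes its speed limit or range.

### The arm

A 6-joint arm with a two-finger parallel gripper is mounted at the origin on the work surface. World frame = base frame: x ahead of the robot, y to its left, z up, the work surface at z = 0. Lengths are in m, angles in rad, forces in N, time in s.
With the tool pointing down it reaches from about 0.15 to 0.775 m from the base axis. Payload 6.1 kg.
Tool frame: the origin (TCP) lies on the centre line of the jaws, within the pads' length; the fingertips stand 22 mm ahead of it and the grasp point (between the pads) lies 3 mm ahead of it; z points along the fingers, y is the line along which they close (so a half turn about z gives the same grasp; the last joint's range is limited). The gripper opens to 85 mm and grips with 20 to 120 N. Pads are 22 mm wide; open, the fingers measure 114 mm over their backs; the gripper's body (76 mm by 85 mm) begins 54 mm behind the grasp point. The pads swing forward as they close: fully open they stand 13 mm farther back than shut.
Start: joints at [0, 0.126, -0.04, 1.405, 0, 1.571], TCP at [0.525, -0, 0.253] pointing down, gripper open.
Joint ranges: [-2.72, 2.72], [-0.95, 1.95], [-1.27, 1.35], [-1.78, 2.02], [-1.46, 1.47], [-3.14, 3.14]. Speed limits (rad/s): [2.39, 2.39, 3.01, 3.14, 3.14, 3.14].

### API

Orientations are given as a rotation vector (axis times angle).
In Python, from plant import telemetry, optics, workorder gives the robot as it stands.
- The arm moves only by the tool drive_tool, never from a script. Its arguments are lists of equal length, an entry for each row: "angular": the turn, a rotation vector about the world's x, y, z in rad, a list of three; "linear": the shift along the world's x, y, z in cm, a list of three; "claw": the finger opening in cm, from 0 to 8.54. A call has 1 to 20 rows; each row shifts and turns the commanded pose from where the row before left it; what a row does not reach is not made up. A row lasts 1/8 s, in which the tool goes at most 62.5 mm and 10.7 degrees, less where a joint would pass 70% of its speed; a pose out of reach is approached as far as the arm can. A call with a gripper value outside its range is refused whole. The fingers move at their own pace and stop on an object; "grip_force" is the grip in N (left out, the last holds). Time passes only in rows, so rows that do not move let the fingers close. It gives the time, the measured TCP pose, the force, the opening and the grip force at its end, in the units of the state.
- telemetry.get_state(): the state, without advancing time (a new reading comes with each control period).
- optics.capture(name): name is "scene" or "side" or "wrist"; returns the picture (420x560x3 uint8, red, green, blue); there is no depth.
- optics.camera_model(name): a dict with "intrinsics" (3x3 intrinsics, pixels), "camera_from_world" (4x4, takes a point from world to camera coordinates). Camera axes: x right, y down, z forward; pixel columns grow to the right and rows downward; lengths in m; the calibration is good to about 2 mm. A picture is of the moment at which its call begins: read the wrist's pose just before it. camera_model takes no time and is no camera call; for the wrist camera it gives the pose at the moment of the call.
- workorder.sign_off(): hands the job in; it is judged then, once.
The state is a dict: "clock": time; "joint_pos": joint angles; "dq": joint speeds; "effort": joint torques, N m; "eef_pos": TCP position; "orientation": TCP orientation; "force": force on the tool from outside, world axes, zero at the start; "ft_torque": the same for the moment, N m; "grip_width": finger opening in m; "grip_force": force on a finger pad.
Only numpy, scipy, OpenCV 4.12 (cv2) and the standard library are available. Lean on these libraries where they do the work, as an engineer would, in place of code of your own. Each camera call takes 0.05 s, during which the arm holds its last target. There are 200 camera calls.

## Working session

There is one attempt and no reset: what is moved stays moved. The work goes in short steps, Python scripts to look and compute and a tool call to move; the robot and the scene stay as the last step left them, time stands still between calls to the robot, and variables do not carry over. Pictures are saved under pics/ and viewed, at most 10 in all, crops included, and the job is handed in when it is done.

Besides the shell and the picture viewer there is one more tool, called after "Request:" by a JSON object that holds its "name" and its "arguments". drive_tool: Moves the arm, as the interface text tells. Its arguments: {"type":"object","properties":{"angular":{"type":"array","items":{"type":"array","items":{"type":"number"}}},"linear":{"type":"array","items":{"type":"array","items":{"type":"number"}}},"claw":{"type":"array","items":{"type":"number"}},"grip_force":{"type":"number"}},"required":["angular","linear","claw"]}

```bash
mkdir -p pics; cat > h.py <<'E'
import numpy as np, cv2
from plant import telemetry, optics, workorder
def shot(n,f):
    m=optics.camera_model(n); im=optics.capture(n); cv2.imwrite('pics/'+f+'.png',im[:,:,::-1]); np.savez('pics/'+f+'.npz',K=m['intrinsics'],T=m['camera_from_world']); return im,m
def load(f):
    d=np.load('pics/'+f+'.npz'); return d['K'],d['T']
def onplane(f,uv,z):
    K,T=load(f); R,t=T[:3,:3],T[:3,3]; c=-R.T@t
    d=R.T@np.linalg.solve(K,[uv[0],uv[1],1.]); return c+d*(z-c[2])/d[2]
def proj(f,p):
    K,T=load(f); q=K@(T[:3,:3]@np.asarray(p,float)+T[:3,3]); return q[:2]/q[2]
E
python3 - <<'E'
from h import *
a,_=shot('scene','s0'); b,_=shot('side','d0'); c,_=shot('wrist','w0')
cv2.imwrite('pics/all0.png',cv2.resize(np.vstack([np.hstack([a,b]),np.hstack([c,c*0])]),(800,600))[:,:,::-1])
for f in('s0','d0','w0'):
    K,T=load(f); print(f,K[0,0],-T[:3,:3].T@T[:3,3],T[:3,:3].round(2).tolist())
print(telemetry.get_state())
E
```

```text
s0 462.1912121436101 [0.97121965 0.37444192 0.98243768] [[-0.76, 0.65, -0.02], [0.56, 0.64, -0.53], [-0.34, -0.41, -0.85]]
d0 433.63777267496266 [0.56435101 0.71701351 0.64336317] [[-1.0, -0.09, 0.01], [-0.06, 0.58, -0.82], [0.07, -0.81, -0.58]]
w0 297.98163540778927 [0.52418868 0.06966795 0.37445841] [[1.0, -0.0, -0.0], [-0.0, -0.96, 0.27], [-0.0, -0.27, -0.96]]
{'clock': 0.15, 'joint_pos': array([-4.72913632e-06,  1.26299727e-01, -4.03668143e-02,  1.40540247e+00,
       -2.34226916e-05,  1.57080872e+00]), 'dq': array([ 0.0007858 , -0.00123716,  0.00376498, -0.00123665,  0.0004865 ,
       -0.00185464]), 'effort': array([-6.60388159e-04, -4.36274636e+01,  3.53150582e+01,  1.35390865e-02,
        2.80258462e-06, -9.74541621e-07]), 'eef_pos': array([ 5.24717793e-01, -8.88756812e-06,  2.52680971e-01]), 'orientation': array([-2.22083560e+00, -2.22079761e+00,  1.43921150e-03]), 'force': array([-0.88408764, -0.44877431,  0.37450662]), 'ft_torque': array([0.01063696, 0.02208696, 0.01736962]), 'grip_force': 0.0, 'grip_width': 0.08508249545302572}
```

View pics/all0.png

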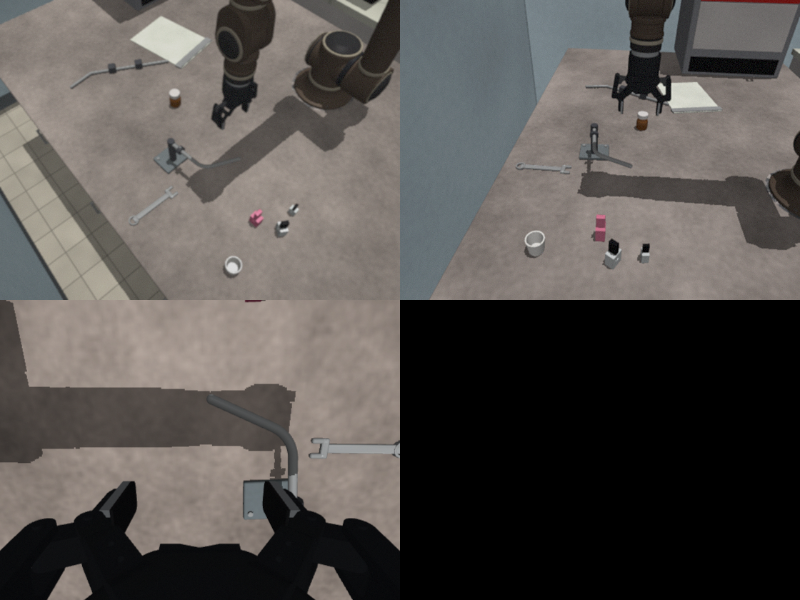

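The three montage panels (coordinates are montage pixels):
- **Candidates for the slider, scene panel:** pink block (257,217), left alone; white block with black fin (282,228), larger; white block with black fin (294,209), smaller.
- **Same blocks, side panel:** (600,230), (613,253) and (645,252). I choose the larger one at (282,228)/(613,253).
- **Stand:** foot plate at scene (171,158). The bar is clearest in the wrist view, with its tip at (210,398). The bent bar at scene (120,70) is a decoy.

```bash
python3 - <<'E'
from h import *
a=cv2.imread('pics/s0.png');b=cv2.imread('pics/d0.png');c=cv2.imread('pics/w0.png')
r=lambda im,x,y,w,h:cv2.resize(im[y:y+h,x:x+w],(400,300),interpolation=cv2.INTER_CUBIC)
cv2.imwrite('pics/c0.png',np.vstack([np.hstack([r(a,340,270,100,75),r(b,260,320,100,75)]),np.hstack([r(a,200,180,160,120),r(c,270,120,200,150)])]))
print(onplane('s0',(396,326),0),onplane('d0',(298,371),0), onplane('w0',(294,137),.11),onplane('w0',(410,270),.11))
E
```

```text
[0.5686293  0.29265663 0.        ] [0.56766516 0.28935422 0.        ] [0.53660133 0.05687342 0.11      ] [ 0.65201681 -0.07055535  0.11      ]
```

View pics/c0.png

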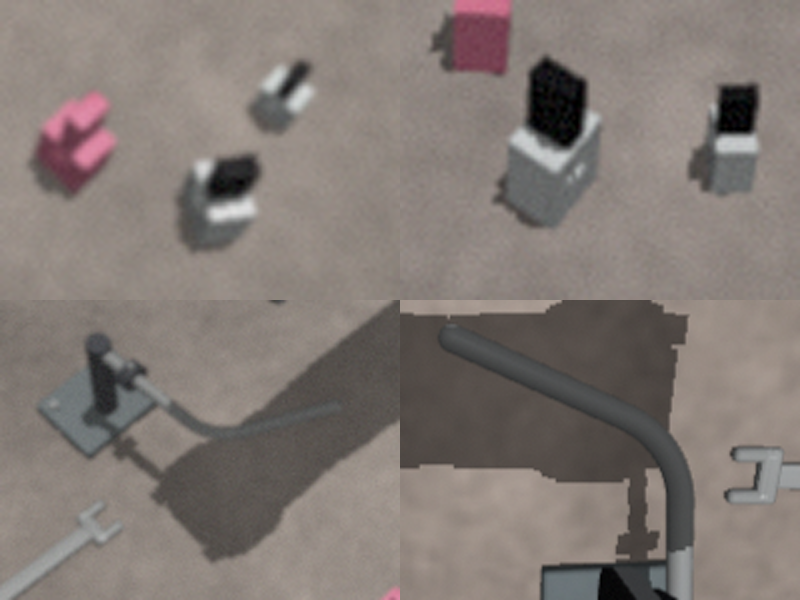

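The crop confirms the choice. The larger white slider with the black fin is at (0.568, 0.291), and the scene and side views agree within 3 mm. The wrist view shows the bar's home leg along about +y and the free leg towards -x. I'll move over the slider.

Request:
{"name": "drive_tool", "arguments": {"angular": [[0,0,0],[0,0,0],[0,0,0],[0,0,0],[0,0,0],[0,0,0],[0,0,0],[0,0,0]], "linear": [[0.8,5.8,-0.7],[0.8,5.8,-0.7],[0.8,5.8,-0.7],[0.8,5.8,-0.7],[1.2,5.8,-0.7],[0,0,0],[0,0,0],[0,0,0]], "claw": [8.5,8.5,8.5,8.5,8.5,8.5,8.5,8.5]}}

```text
clock: 1.15
eef_pos: [0.569, 0.2889, 0.2187]
orientation: [2.223, 2.22, 0.0]
force: [-0.1, 0.0, -0.0]
grip_width: 0.0848
grip_force: 0.0
```

```bash
python3 - <<'E'
from h import *
a,_=shot('wrist','w1'); s=telemetry.get_state(); print(s['clock'],s['eef_pos'],s['orientation'])
cv2.imwrite('pics/c1.png',cv2.resize(a,(800,600),interpolation=cv2.INTER_CUBIC)[:,:,::-1])
E
```

```text
1.2 [0.56906625 0.28880581 0.21886247] [2.22300554e+00 2.21949342e+00 7.30410853e-04]
```

View pics/c1.png

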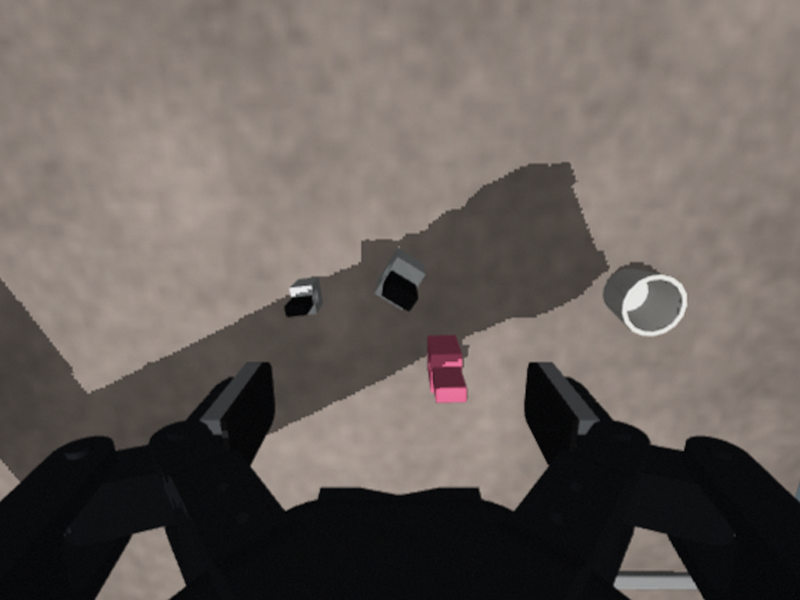

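Wrist view: the slider is at (402,280), turned by roughly 30°. The pink block is at (447,368), the small one at (302,298) and the cup at (645,302). I need a zoom for the yaw.

```bash
python3 - <<'E'
from h import *
a=cv2.imread('pics/w1.png'); cr=a[165:225,250:330]
cr=cv2.resize(cr,(800,600),interpolation=cv2.INTER_CUBIC); cv2.imwrite('pics/c2.png',np.clip(cr*1.6,0,255))
E
```

```text
[ WARN:0@0.208] global loadsave.cpp:1063 imwrite_ Unsupported depth image for selected encoder is fallbacked to CV_8U.
```

View pics/c2.png

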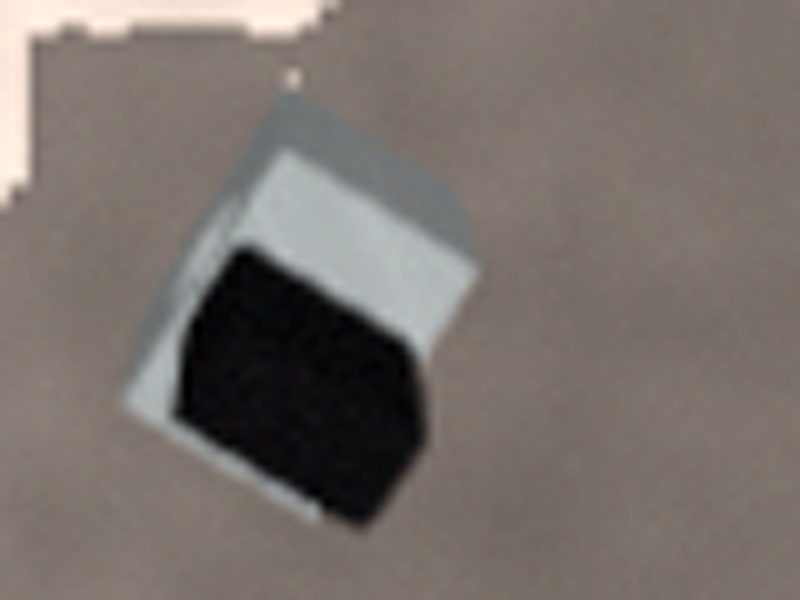

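Zoom: the top-face corners at z=40 mm are at about (285,150), (480,268) and (123,405). The fin's top corners are at (172,415), (360,528) and (428,437).

```bash
python3 - <<'E'
from h import *
f=lambda x,y,z:onplane('w1',((x+.5)/10-.5+250,(y+.5)/10-.5+165),z)
A,B,C,D=f(285,150,.04),f(480,268,.04),f(123,405,.04),f(318,523,.04)
P,Q,R=f(172,415,.074),f(360,528,.074),f(428,437,.074)
n=np.linalg.norm;an=lambda v:np.degrees(np.arctan2(v[1],v[0]))
print(n(B-A),n(C-A),an(B-A),an(C-A),(B+C)/2); print(n(Q-P),n(R-Q),an(Q-P),an(R-Q),(P+R)/2)
# wrist est of bar
E
```

```text
0.023642196685379258 0.031966939640171325 -31.683300567725954 -122.25138603471986 [0.56869377 0.28187683 0.04      ]
0.02072677433078742 0.01090048257509415 -32.31664333381488 54.661706353053575 [0.56862373 0.282002   0.074     ]
```

The size checks agree: 23.6×32.0 mm block, 20.7×10.9 mm fin. The centre is (0.5687, 0.282) and the hole axis lies at -32°/148°. I'll turn 58°, descend and grip the fin.

Request:
{"name": "drive_tool", "arguments": {"angular": [[0,0,0.17],[0,0,0.17],[0,0,0.17],[0,0,0.17],[0,0,0.17],[0,0,0.16],[0,0,0],[0,0,0],[0,0,0],[0,0,0],[0,0,0],[0,0,0],[0,0,0],[0,0,0]], "linear": [[0,-0.35,-1.5],[0,-0.35,-1.5],[0,0,-1.5],[0,0,-1.5],[0,0,-1.5],[0,0,-1.5],[0,0,-2.0],[0,0,-2.0],[0,0,-2.2],[0,0,0],[0,0,0],[0,0,0],[0,0,0],[0,0,0]], "claw": [5,5,5,5,5,5,5,5,5,5,1,1,1,1], "grip_force": 30}}

```text
clock: 2.95
eef_pos: [0.5695, 0.2831, 0.0675]
orientation: [0.869, 3.017, 0.001]
force: [-0.9, -1.6, 6.1]
grip_width: 0.0117
grip_force: 33.5
```

```bash
python3 - <<'E'
from h import *
# bar from w0 picture by edges: print coarse midline per column/row
g=cv2.imread('pics/w0.png',0).astype(float)
for x in range(300,400,15): print(x, g[125:230,x].astype(int)[::3].tolist()[:35])
for y in range(190,250,15): print(y, g[y,395:425].astype(int).tolist())
E
```

```text
300 [150, 78, 76, 72, 78, 82, 73, 62, 73, 78, 77, 81, 83, 82, 81, 80, 80, 79, 77, 75, 76, 76, 76, 78, 76, 77, 79, 155, 153, 148, 144, 146, 149, 144, 138]
315 [155, 78, 79, 78, 77, 70, 77, 82, 74, 66, 66, 82, 82, 81, 80, 78, 80, 78, 78, 79, 78, 78, 77, 78, 78, 80, 79, 151, 149, 151, 155, 154, 153, 148, 145]
330 [158, 80, 78, 79, 81, 81, 81, 72, 76, 82, 78, 68, 57, 80, 79, 80, 82, 84, 85, 82, 82, 81, 82, 81, 79, 80, 79, 154, 155, 158, 156, 153, 155, 152, 147]
345 [78, 77, 76, 77, 79, 79, 80, 81, 82, 81, 72, 80, 79, 70, 58, 84, 83, 82, 83, 82, 83, 84, 82, 80, 78, 77, 77, 78, 123, 146, 145, 147, 146, 149, 150]
360 [79, 78, 78, 79, 80, 80, 81, 80, 80, 77, 78, 79, 71, 77, 80, 72, 63, 74, 77, 77, 74, 76, 76, 76, 75, 73, 72, 72, 71, 140, 139, 135, 131, 129, 129]
375 [76, 77, 80, 78, 78, 76, 77, 77, 79, 77, 77, 78, 75, 75, 69, 78, 81, 75, 65, 58, 75, 73, 73, 73, 70, 69, 70, 70, 71, 134, 134, 136, 138, 138, 134]
390 [71, 71, 73, 74, 74, 73, 70, 70, 71, 70, 68, 71, 73, 75, 74, 74, 74, 73, 78, 77, 71, 62, 54, 69, 67, 68, 71, 72, 73, 73, 72, 71, 67, 66, 67]
190 [69, 71, 74, 75, 76, 78, 79, 79, 79, 76, 76, 76, 91, 118, 133, 133, 132, 132, 133, 133, 135, 135, 135, 137, 136, 138, 138, 139, 140, 139]
205 [139, 138, 138, 136, 123, 67, 52, 58, 62, 65, 67, 71, 73, 76, 77, 79, 78, 77, 74, 86, 125, 139, 140, 138, 138, 139, 138, 137, 139, 137]
220 [134, 134, 136, 137, 137, 139, 139, 125, 63, 53, 59, 63, 66, 69, 72, 74, 76, 77, 79, 77, 75, 79, 108, 136, 136, 136, 138, 137, 136, 136]
235 [99, 100, 102, 102, 111, 135, 137, 123, 61, 53, 58, 64, 67, 69, 72, 73, 75, 76, 78, 78, 74, 85, 122, 139, 139, 140, 141, 140, 140, 140]
```

Gripped (11.7 mm opening, 33 N). I'll lift, then travel over the bar for a close look.

Request:
{"name": "drive_tool", "arguments": {"angular": [[0,0,0],[0,0,0],[0,0,0],[0,0,0],[0,0,0],[0,0,0],[0,0,0],[0,0,0],[0,0,0],[0,0,0],[0,0,0],[0,0,0],[0,0,0]], "linear": [[0,0,1],[0,0,2],[0,0,4],[0,0,5],[0,0,6],[0.3,-3,0],[0.5,-5,0],[0.5,-5,0],[0.5,-5,0],[0.5,-5,0],[0.7,-4,0],[0.2,-3,0],[0,0,0]], "claw": [1,1,1,1,1,1,1,1,1,1,1,1,1]}}

```text
clock: 4.58
eef_pos: [0.6009, -0.0189, 0.2463]
orientation: [-0.874, -3.017, 0.0]
force: [0.9, -0.2, -1.7]
grip_width: 0.0118
grip_force: 32.5
```

```bash
python3 - <<'E'
from h import *
a,_=shot('wrist','w2'); s=telemetry.get_state(); print(s['clock'],s['eef_pos'],s['orientation'],s['force'],s['grip_force'],s['grip_width'])
cv2.imwrite('pics/c3.png',cv2.resize(a,(800,600),interpolation=cv2.INTER_CUBIC)[:,:,::-1])
E
```

```text
4.625 [ 0.6008568  -0.0176842   0.24628505] [-8.71851483e-01 -3.01756213e+00 -5.22189609e-04] [ 0.13887912 -0.23968506 -1.5592077 ] 32.5284218788147 0.011573675321951523
```

View pics/c3.png

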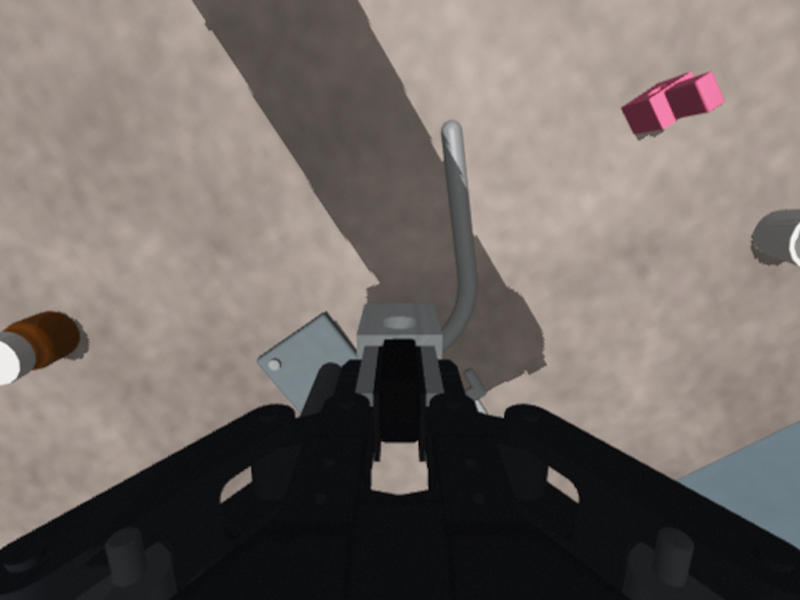

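The slider is held square, hole mouth at (400,322). The bar tip is at (452,130), the free leg runs down to about (463,220), and the bend curves back at (470,290). I'll measure the bar edges numerically.

```bash
python3 - <<'E'
from h import *
g=cv2.imread('pics/w2.png',0); r=cv2.imread('pics/w2.png')
cr=cv2.resize(g[75:225,290:350],None,fx=4,fy=4,interpolation=cv2.INTER_CUBIC)
g0=cv2.imread('pics/w0.png',0)
c0=cv2.resize(g0[125:275,280:425],None,fx=3.8,fy=4,interpolation=cv2.INTER_CUBIC)
cl=cv2.createCLAHE(3,(4,4))
cv2.imwrite('pics/c4.png',np.hstack([cl.apply(cr),cl.apply(c0)]))
for y in range(88,160,8): print(y,g[y,305:340].tolist())
E
```

```text
88 [166, 167, 166, 160, 138, 118, 132, 145, 155, 162, 170, 170, 169, 167, 158, 148, 134, 134, 163, 175, 176, 175, 176, 175, 173, 172, 173, 172, 173, 173, 173, 173, 173, 172, 173]
96 [160, 159, 159, 144, 79, 68, 84, 124, 153, 165, 187, 203, 198, 182, 167, 159, 147, 134, 126, 150, 171, 171, 170, 170, 171, 171, 171, 173, 173, 172, 170, 170, 169, 167, 167]
104 [166, 167, 169, 169, 151, 83, 68, 74, 94, 138, 168, 188, 200, 196, 179, 167, 157, 146, 130, 127, 160, 172, 170, 170, 170, 168, 167, 167, 166, 167, 167, 168, 171, 169, 168]
112 [88, 89, 88, 106, 139, 113, 65, 70, 74, 78, 81, 83, 98, 143, 185, 176, 165, 156, 144, 128, 131, 166, 171, 168, 167, 165, 164, 164, 164, 166, 166, 167, 167, 167, 166]
120 [89, 89, 89, 88, 86, 87, 80, 63, 69, 74, 78, 81, 85, 88, 91, 91, 90, 105, 142, 142, 127, 136, 173, 171, 172, 171, 172, 170, 169, 168, 168, 169, 168, 168, 168]
128 [93, 93, 94, 92, 92, 92, 90, 79, 64, 70, 74, 78, 81, 85, 87, 89, 90, 90, 92, 108, 134, 125, 142, 177, 177, 177, 176, 175, 176, 176, 174, 173, 170, 169, 166]
136 [93, 93, 92, 92, 92, 93, 92, 90, 80, 64, 72, 74, 80, 81, 84, 88, 89, 90, 90, 86, 84, 80, 92, 142, 170, 173, 173, 172, 173, 172, 173, 172, 172, 174, 174]
144 [96, 95, 94, 93, 93, 92, 92, 91, 88, 78, 65, 71, 75, 80, 81, 85, 89, 90, 89, 89, 86, 83, 80, 98, 152, 170, 167, 167, 165, 165, 166, 168, 168, 170, 171]
152 [90, 90, 89, 87, 88, 88, 89, 87, 89, 87, 76, 65, 73, 75, 79, 82, 85, 88, 90, 90, 89, 87, 83, 82, 107, 161, 171, 171, 170, 170, 168, 168, 168, 168, 167]
```

View pics/c4.png

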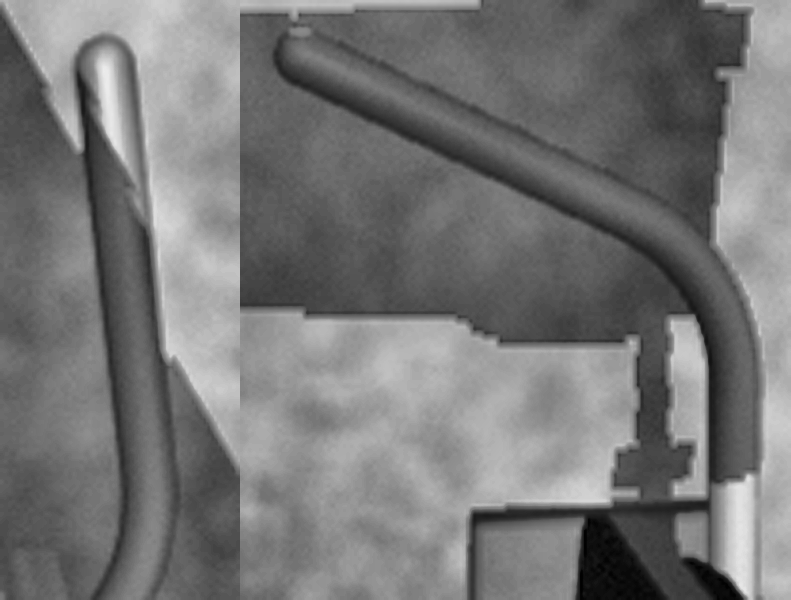

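```bash
cat > bar.py <<'E'
from h import *
v=np.arange(96,153,8); u=[316.25,317.1,317.9,319,320,320.5,321.5,322.4]
P=np.array([onplane('w2',(a,b),.11) for a,b in zip(u,v)])[:,:2]
c=P.mean(0); d=np.linalg.svd(P-c)[2][0]; d*=np.sign(d@[-1,0])
tip=onplane('w2',(315.2,83.0),.11)[:2]; tip=c+d*((tip-c)@d)-.006*d
E
python3 - <<'E'
from bar import *
an=lambda v:np.degrees(np.arctan2(v[1],v[0]))
print('w2 leg',an(d),((P-c)@[-d[1],d[0]]*1e3).round(2),'tip',tip)
# lower/upper edges in w0, subpixel by gradient
g=cv2.GaussianBlur(cv2.imread('pics/w0.png',0),(3,3),0).astype(float)
L=[]
for x in range(300,372,4):
    m=int(np.argmin(g[130:200,x]))+130 if 0 else None
    ye=137+0.45*(x-294)+7
    s=g[int(ye)-5:int(ye)+8,x]; k=int(np.argmin(s))
    e=np.argmax(np.diff(s[k:k+4]))+k+.5+int(ye)-5; L.append(onplane('w0',(x,e),.11)[:2])
L=np.array(L); c0=L.mean(0); d0=np.linalg.svd(L-c0)[2][0]; d0*=np.sign(d0@[-1,0]); n0=np.array([-d0[1],d0[0]])
print('w0 leg',an(d0),((L-c0)@n0*1e3).round(1),'offset of w2 centerline from w0 lower edge',(c-c0)@n0)
H=[onplane('w0',q,.11)[:2] for q in((409.8,220),(409.6,235),(409.6,250))]
print(H,an(H[0]-H[1])); print(onplane('w0',(294,134.5),.11))
# held slider hole in w2
for q in((271.0,213.5),(309.5,213.5)): print(onplane('w2',q,.2463-.0675+.04))
E
```

```text
w2 leg 156.1902152722547 [ 0.    0.03  0.09 -0.09 -0.19  0.12  0.02  0.01] tip [0.53742108 0.05652625]
w0 leg 155.9857807972771 [ 0.1  0.2 -0.4  0.5 -0.1  0.   0.2 -0.5 -0.3 -0.2 -0.   0.1  0.2  0.4
 -0.3 -0.1  0.   0.2] offset of w2 centerline from w0 lower edge -0.006791538226666705
[array([ 0.64571615, -0.01886765]), array([ 0.64729553, -0.03384448]), array([ 0.64911408, -0.04926618])] 96.01986512993344
[0.53657515 0.05897961 0.11      ]
[ 0.57875954 -0.0097912   0.2188    ]
[0.58956986 0.00726779 0.2188    ]
```

The estimates agree. The free leg lies at 156° from both views. The tip is at (0.5374, 0.0565). The home leg lies at about 96°, so the bend is 60°, and the corner computed both ways matches to 1 mm. I'll turn 8.3° and go to a stand-off 32 mm beyond the tip with the hole at bar height.

Request:
{"name": "drive_tool", "arguments": {"angular": [[0,0,0.05],[0,0,0.05],[0,0,0.045],[0,0,0],[0,0,0],[0,0,0],[0,0,0],[0,0,0],[0,0,0]], "linear": [[-3,3,0],[-3,3,0],[-3.3,2.7,0],[0,0,-3],[0,0,-3],[0,0,-2.5],[0,0,-1],[0,0,0],[0,0,0]], "claw": [1,1,1,1,1,1,1,1,1]}}

```text
clock: 5.75
eef_pos: [0.5086, 0.0703, 0.1525]
orientation: [0.648, 3.073, 0.001]
force: [-0.8, 0.5, -0.6]
grip_width: 0.0116
grip_force: 32.5
```

```bash
python3 - <<'E'
from bar import *
from scipy.spatial.transform import Rotation as Ro
t=np.radians(147.8);e=np.array([np.cos(t),np.sin(t)]);n=np.array([-e[1],e[0]])
q=onplane('w2',(279.7,225.1),.2048)[:2]-[.60086,-.01768]; print('hole rel TCP along,lat',q@e,q@n)
s=telemetry.get_state(); p=s['eef_pos']; R=Ro.from_rotvec(s['orientation']).as_matrix()
nd=np.array([-d[1],d[0]])
print(s['clock'],p,'toolx deg',np.degrees(np.arctan2(R[1,0],R[0,0])),'tilt',R[:,2],'F',s['force'])
print('along from tip',(p[:2]-tip)@d,'lat',(p[:2]-tip)@nd, 'leg',np.degrees(np.arctan2(d[1],d[0])))
a,_=shot('scene','s1'); b,_=shot('side','d1')
r=lambda im,f,z:(lambda q:cv2.resize(im[int(q[1])-37:int(q[1])+38,int(q[0])-50:int(q[0])+50],(400,300),interpolation=cv2.INTER_CUBIC))(proj(f,z))
T=[tip[0],tip[1],.11]
cv2.imwrite('pics/c5.png',np.hstack([r(a,'s1',T),r(b,'d1',T)])[:,:,::-1])
E
```

```text
hole rel TCP along,lat 0.011508191795204783 0.0005493340664481873
5.75 [0.50860327 0.07031778 0.15245823] toolx deg 156.1946959244283 tilt [ 1.64453396e-03  2.76920457e-04 -9.99998609e-01] F [-0.80055421  0.50992912 -0.64474906]
along from tip 0.031932803474016114 lat -0.0009839462954601584 leg 156.1902152722547
```

View pics/c5.png

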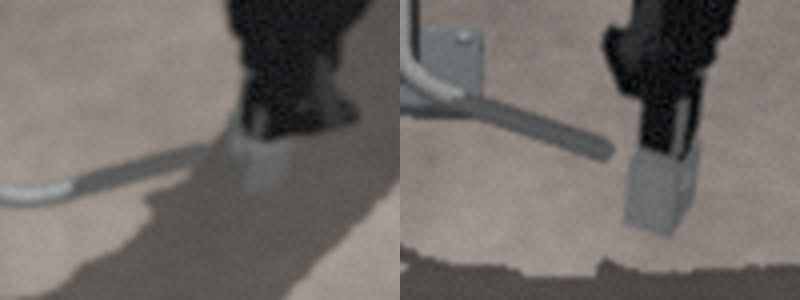

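The crops show the slider lined up just beyond the tip, with the tip at about the hole's height. I'll settle with a small lateral correction.

Request:
{"name": "drive_tool", "arguments": {"angular": [[0,0,0],[0,0,0],[0,0,0]], "linear": [[-0.02,-0.04,0],[0,0,0],[0,0,0]], "claw": [1,1,1]}}

```text
clock: 6.22
eef_pos: [0.5078, 0.0696, 0.1514]
orientation: [0.649, 3.074, 0.0]
force: [0.5, -0.4, -1.8]
grip_width: 0.0118
grip_force: 32.5
```

```bash
cat > st.py <<'E'
from bar import *
from scipy.spatial.transform import Rotation as Ro
s=telemetry.get_state(); p=s['eef_pos']; R=Ro.from_rotvec(s['orientation']).as_matrix()
# path: free leg d from tip, corner with home leg ; arc R=50
nd=np.array([-d[1],d[0]])
a=np.degrees(np.arctan2(R[1,0],R[0,0])); F=s['force']; e=R[:2,0]; n=np.array([-e[1],e[0]])
print('t',s['clock'],'p',(p*1e3).round(2),'yaw',a.round(2),'tilt',(R[:2,2]*1e3).round(1),'along',((p[:2]-tip)@d*1e3).round(2),'lat',((p[:2]-tip)@nd*1e3).round(2),'F',F.round(2),'Fal',(F[:2]@e).round(2),'Flat',(F[:2]@n).round(2),'M',s['ft_torque'].round(3),'grip',s['grip_width'].round(4))
E
python3 st.py
```

```text
Traceback (most recent call last):
  File "st.py", line 7, in <module>
    print('t',s['clock'],'p',(p*1e3).round(2),'yaw',a.round(2),'tilt',(R[:2,2]*1e3).round(1),'along',((p[:2]-tip)@d*1e3).round(2),'lat',((p[:2]-tip)@nd*1e3).round(2),'F',F.round(2),'Fal',(F[:2]@e).round(2),'Flat',(F[:2]@n).round(2),'M',s['ft_torque'].round(3),'grip',s['grip_width'].round(4))
                                                                                                                                                                                                                                                                           ^^^^^^^^^^^^^^^^^^^^^
AttributeError: 'float' object has no attribute 'round'
```

Request:
{"name": "drive_tool", "arguments": {"angular": [[0,0,0],[0,0,0],[0,0,0],[0,0,0],[0,0,0],[0,0,0],[0,0,0],[0,0,0],[0,0,0]], "linear": [[0.387,-0.128,0],[0.37,-0.16,0],[0.37,-0.16,0],[0.18,-0.08,0],[0.18,-0.08,0],[0.18,-0.08,0],[0.18,-0.08,0],[0.18,-0.08,0],[0,0,0]], "claw": [1,1,1,1,1,1,1,1,1]}}

```text
clock: 7.35
eef_pos: [0.5282, 0.0611, 0.1513]
orientation: [-0.649, -3.074, 0.0]
force: [-0.2, 0.4, -2.1]
grip_width: 0.0112
grip_force: 32.5
```

```bash
sed -i "s/s\['grip_width'\].round(4)/round(s['grip_width'],4)/" st.py; python3 st.py
```

```text
t 7.35 p [528.16  61.07 151.26] yaw 156.17 tilt [-0. -0.] along 10.31 lat -0.42 F [-0.23  0.4  -2.09] Fal 0.37 Flat -0.27 M [-0.046  0.    -0.016] grip 0.0112
```

The free end is 8 mm inside the hole with no contact force. I'll continue along the leg.

Request:
{"name": "drive_tool", "arguments": {"angular": [[0,0,0],[0,0,0],[0,0,0],[0,0,0],[0,0,0],[0,0,0],[0,0,0],[0,0,0],[0,0,0],[0,0,0],[0,0,0],[0,0,0]], "linear": [[0.37,-0.16,0],[0.37,-0.16,0],[0.37,-0.16,0],[0.37,-0.17,0],[0.37,-0.16,0],[0.37,-0.16,0],[0.37,-0.16,0],[0.37,-0.17,0],[0.37,-0.16,0],[0.37,-0.17,0],[0,0,0],[0,0,0]], "claw": [1,1,1,1,1,1,1,1,1,1,1,1]}}

```text
clock: 8.85
eef_pos: [0.565, 0.0448, 0.1513]
orientation: [-0.648, -3.074, 0.0]
force: [-0.7, -0.4, -2.1]
grip_width: 0.0117
grip_force: 32.5
```

```bash
python3 st.py
```

```text
t 8.85 p [564.98  44.81 151.27] yaw 156.18 tilt [-0.2 -0. ] along -29.95 lat -0.41 F [-0.72 -0.39 -2.11] Fal 0.5 Flat 0.65 M [-0.062 -0.022  0.012] grip 0.0117
```

No contact. I'll probe the lateral play gently to calibrate the bar line.

Request:
{"name": "drive_tool", "arguments": {"angular": [[0,0,0],[0,0,0],[0,0,0],[0,0,0]], "linear": [[-0.04,-0.09,0],[-0.03,-0.06,0],[0,0,0],[0,0,0]], "claw": [1,1,1,1]}}

```text
clock: 9.35
eef_pos: [0.5643, 0.0433, 0.1513]
orientation: [0.648, 3.074, 0.0]
force: [-0.5, -0.3, -1.3]
grip_width: 0.0116
grip_force: 32.5
```

```bash
python3 st.py
```

```text
t 9.35 p [564.35  43.32 151.31] yaw 156.18 tilt [ 0. -0.] along -29.97 lat 1.21 F [-0.5  -0.28 -1.35] Fal 0.34 Flat 0.46 M [-0.049  0.029  0.042] grip 0.0116
```

Request:
{"name": "drive_tool", "arguments": {"angular": [[0,0,0],[0,0,0],[0,0,0],[0,0,0]], "linear": [[0.07,0.15,0],[0.07,0.15,0],[0,0,0],[0,0,0]], "claw": [1,1,1,1]}}

```text
clock: 9.85
eef_pos: [0.5653, 0.0453, 0.1512]
orientation: [-0.649, -3.073, 0.004]
force: [-2.2, -4.9, -0.0]
grip_width: 0.0115
grip_force: 32.8
```

```bash
python3 st.py
```

```text
t 9.85 p [565.26  45.32 151.22] yaw 156.14 tilt [-1.  -2.6] along -30.0 lat -0.99 F [-2.17 -4.89 -0.04] Fal 0.01 Flat 5.35 M [-1.081  0.465 -0.007] grip 0.0115
```

Request:
{"name": "drive_tool", "arguments": {"angular": [[0,0,0],[0,0,0],[0,0,0],[0,0,0],[0,0,0]], "linear": [[-0.09,-0.2,0],[-0.07,-0.16,0],[-0.04,-0.1,0],[0,0,0],[0,0,0]], "claw": [1,1,1,1,1]}}

```text
clock: 10.48
eef_pos: [0.5639, 0.0421, 0.1513]
orientation: [0.648, 3.074, 0.001]
force: [0.5, 1.6, -3.4]
grip_width: 0.0115
grip_force: 32.4
```

```bash
python3 st.py
```

```text
t 10.475 p [563.93  42.08 151.33] yaw 156.19 tilt [0.3 0.6] along -30.09 lat 2.51 F [ 0.55  1.56 -3.36] Fal 0.13 Flat -1.65 M [ 0.485 -0.205 -0.03 ] grip 0.0115
```

The play is centred at lat +0.7 mm. I'll centre the slider and advance to just before the bend, then probe again.

Request:
{"name": "drive_tool", "arguments": {"angular": [[0,0,0],[0,0,0],[0,0,0],[0,0,0],[0,0,0],[0,0,0],[0,0,0],[0,0,0],[0,0,0],[0,0,0],[0,0,0],[0,0,0]], "linear": [[0.077,0.174,0],[0.366,-0.162,0],[0.366,-0.162,0],[0.366,-0.162,0],[0.366,-0.162,0],[0.366,-0.162,0],[0.366,-0.162,0],[0.366,-0.162,0],[0.366,-0.162,0],[0.366,-0.162,0],[0,0,0],[0,0,0]], "claw": [1,1,1,1,1,1,1,1,1,1,1,1]}}

```text
clock: 11.98
eef_pos: [0.5974, 0.0289, 0.1513]
orientation: [-0.648, -3.074, 0.0]
force: [-0.2, 0.4, -1.4]
grip_width: 0.0114
grip_force: 32.5
```

```bash
python3 st.py
```

```text
t 11.975 p [597.41  28.9  151.26] yaw 156.18 tilt [-0.1  0. ] along -66.04 lat 1.06 F [-0.22  0.38 -1.4 ] Fal 0.35 Flat -0.26 M [0.015 0.039 0.071] grip 0.0114
```

Request:
{"name": "drive_tool", "arguments": {"angular": [[0,0,0],[0,0,0],[0,0,0],[0,0,0]], "linear": [[-0.04,-0.09,0],[-0.044,-0.1,0],[0,0,0],[0,0,0]], "claw": [1,1,1,1]}}

```text
clock: 12.48
eef_pos: [0.5967, 0.0275, 0.1514]
orientation: [0.648, 3.074, 0.002]
force: [1.4, 3.9, -2.2]
grip_width: 0.0115
grip_force: 32.4
```

```bash
python3 st.py
```

```text
t 12.475 p [596.74  27.49 151.36] yaw 156.2 tilt [0.3 1. ] along -66.0 lat 2.62 F [ 1.44  3.92 -2.23] Fal 0.26 Flat -4.17 M [ 0.881 -0.239  0.022] grip 0.0115
```

Request:
{"name": "drive_tool", "arguments": {"angular": [[0,0,0],[0,0,0],[0,0,0],[0,0,0],[0,0,0]], "linear": [[0.08,0.18,0],[0.048,0.11,0],[0.04,0.09,0],[0,0,0],[0,0,0]], "claw": [1,1,1,1,1]}}

```text
clock: 13.1
eef_pos: [0.5982, 0.0305, 0.1513]
orientation: [-0.649, -3.074, 0.001]
force: [-1.0, -1.5, -1.9]
grip_width: 0.0116
grip_force: 32.6
```

```bash
python3 st.py
```

```text
t 13.1 p [598.2   30.48 151.27] yaw 156.16 tilt [-0.2 -0.6] along -66.12 lat -0.7 F [-1.02 -1.47 -1.91] Fal 0.34 Flat 1.75 M [-0.306  0.152  0.025] grip 0.0116
```

Both probes agree: the axis is at lat +0.75 mm, yaw 156.2°. Next I'll compute the best hole pose along the bend.

```bash
cat > path.py <<'E'
from bar import *
from scipy.spatial.transform import Rotation as Ro
import sys
nd=np.array([-d[1],d[0]]); A=tip+.00075*nd
adj=np.array([float(x) for x in open('adj.txt').read().split()])  # home-line shift mm (toward -x), home angle deg
th=np.radians(adj[1]); h=np.array([np.cos(th),np.sin(th)])
H0=np.array([.6473-.00075-adj[0]*1e-3,-.0338])
k=np.linalg.solve(np.c_[-d,-h],H0-A)   # A - k0 d = H0 + k1 h
L=k[0]; beta=np.arctan2(d[1],d[0])-th; tl=.05*np.tan(beta/2)
Lt=.085+tl
if len(adj)>2: L=L+(Lt-L)*adj[2]
X=A-L*d; T1=X+tl*d; s1=L-tl; C=T1+.05*nd*1.0
C=T1+.05*np.array([-d[1],d[0]])   # inside of bend
def axis(s):
    if s<s1: return A-s*d
    f=(s-s1)/.05
    if f<beta:
        v=T1-C; c,sn=np.cos(-f),np.sin(-f); return C+np.array([c*v[0]-sn*v[1],sn*v[0]+c*v[1]])
    v=T1-C; c,sn=np.cos(-beta),np.sin(-beta); return C+np.array([c*v[0]-sn*v[1],sn*v[0]+c*v[1]])-h*(s-s1-.05*beta)
def pose(s):
    P=np.array([axis(s+q) for q in np.linspace(-.012,.012,25)]); e=P[0]-P[-1]; e/=np.linalg.norm(e); n=np.array([-e[1],e[0]])
    o=(P-P[12])@n; m=(o.max()+o.min())/2
    return P[12]+m*n,np.degrees(np.arctan2(e[1],e[0]))
def now():
    s=telemetry.get_state(); R=Ro.from_rotvec(s['orientation']).as_matrix(); e=R[:2,0]; n=np.array([-e[1],e[0]]); F=s['force']; p=s['eef_pos']
    y=np.degrees(np.arctan2(e[1],e[0]))
    ss=np.linspace(0,.22,2201); q=min(ss,key=lambda t:np.hypot(*(axis(t)-p[:2]))); b,yy=pose(q)
    print('t',round(s['clock'],2),'p',(p*1e3).round(2),'yaw',y.round(2),'s',round(q*1e3,1),'lat vs path',((p[:2]-b)@n*1e3).round(2),'dyaw',round(y-yy,2),'Fal %.2f Flat %.2f Fz %.2f'%(F[:2]@e,F[:2]@n,F[2]),'M',s['ft_torque'].round(3),'grip',round(s['grip_width'],4))
    return p,y
if __name__=='__main__':
    print('L',L,'Ltip',Lt,'beta',np.degrees(beta),'s1',s1,'X',X,'post',axis(s1+.05*beta+.11))
    p,y=now(); pp,yy=p[:2],y
    for s in np.array(eval(sys.argv[1]))*1e-3:
        b,a=pose(s); print(round(s*1e3),'lin cm',((b-pp)*100).round(3),'rot',np.radians(a-yy).round(4),'->',(b*1e3).round(1),a.round(1)); pp,yy=b,a
E
echo "0 96.0 0.5" > adj.txt; python3 path.py "range(66,170,4)"
```

```text
L 0.11430417473911529 Ltip 0.11397828247827312 beta 60.1902152722547 s1 0.08532589226084218 X [0.64169413 0.00969531] post [ 0.65622132 -0.12852163]
t 13.1 p [598.2   30.48 151.27] yaw 156.16 s 66.1 lat vs path -1.45 dyaw -0.03 Fal 0.34 Flat 1.75 Fz -1.91 M [-0.306  0.152  0.025] grip 0.0116
66 lin cm [-0.07  -0.128] rot 0.0004 -> [597.5  29.2] 156.2
70 lin cm [ 0.366 -0.161] rot 0.0 -> [601.2  27.6] 156.2
74 lin cm [ 0.366 -0.161] rot -0.0002 -> [604.8  26. ] 156.2
78 lin cm [ 0.365 -0.163] rot -0.0089 -> [608.5  24.3] 155.7
82 lin cm [ 0.361 -0.171] rot -0.0222 -> [612.1  22.6] 154.4
86 lin cm [ 0.354 -0.183] rot -0.0355 -> [615.6  20.8] 152.4
90 lin cm [ 0.344 -0.198] rot -0.0489 -> [619.1  18.8] 149.6
94 lin cm [ 0.332 -0.216] rot -0.0623 -> [622.4  16.7] 146.0
98 lin cm [ 0.317 -0.234] rot -0.0754 -> [625.6  14.3] 141.7
102 lin cm [ 0.299 -0.257] rot -0.08 -> [628.6  11.7] 137.1
106 lin cm [ 0.278 -0.28 ] rot -0.08 -> [631.3   8.9] 132.5
110 lin cm [ 0.254 -0.301] rot -0.08 -> [633.9   5.9] 127.9
114 lin cm [ 0.23 -0.32] rot -0.08 -> [636.2   2.7] 123.3
118 lin cm [ 0.203 -0.338] rot -0.08 -> [ 6.382e+02 -6.000e-01] 118.7
122 lin cm [ 0.176 -0.353] rot -0.08 -> [640.   -4.2] 114.2
126 lin cm [ 0.147 -0.366] rot -0.08 -> [641.4  -7.8] 109.6
130 lin cm [ 0.121 -0.376] rot -0.0729 -> [642.6 -11.6] 105.4
134 lin cm [ 0.1   -0.383] rot -0.0595 -> [643.6 -15.4] 102.0
138 lin cm [ 0.08 -0.39] rot -0.0461 -> [644.4 -19.3] 99.3
142 lin cm [ 0.062 -0.394] rot -0.0328 -> [645.1 -23.3] 97.5
146 lin cm [ 0.05  -0.397] rot -0.0195 -> [645.6 -27.2] 96.4
150 lin cm [ 0.043 -0.398] rot -0.0062 -> [646.  -31.2] 96.0
154 lin cm [ 0.042 -0.398] rot 0.0 -> [646.4 -35.2] 96.0
158 lin cm [ 0.042 -0.398] rot 0.0 -> [646.8 -39.2] 96.0
162 lin cm [ 0.042 -0.398] rot 0.0 -> [647.2 -43.1] 96.0
166 lin cm [ 0.042 -0.398] rot 0.0 -> [647.7 -47.1] 96.0
```

Request:
{"name": "drive_tool", "arguments": {"angular": [[0,0,0],[0,0,0],[0,0,0],[0,0,0],[0,0,0],[0,0,-0.004],[0,0,-0.005],[0,0,-0.011],[0,0,-0.011],[0,0,-0.017],[0,0,-0.018],[0,0,0],[0,0,0]], "linear": [[-0.073,-0.165,0],[0.183,-0.08,0],[0.183,-0.081,0],[0.183,-0.08,0],[0.183,-0.081,0],[0.182,-0.081,0],[0.183,-0.082,0],[0.18,-0.085,0],[0.181,-0.086,0],[0.177,-0.091,0],[0.177,-0.092,0],[0,0,0],[0,0,0]], "claw": [1,1,1,1,1,1,1,1,1,1,1,1,1]}}

```text
clock: 14.72
eef_pos: [0.6157, 0.0207, 0.1513]
orientation: [-0.749, -3.051, -0.0]
force: [-0.9, -0.5, -2.1]
grip_width: 0.0119
grip_force: 32.5
```

```bash
python3 path.py "[86,88,90,92,94,96,98]"
```

```text
L 0.11430417473911529 Ltip 0.11397828247827312 beta 60.1902152722547 s1 0.08532589226084218 X [0.64169413 0.00969531] post [ 0.65622132 -0.12852163]
t 14.72 p [615.66  20.75 151.26] yaw 152.39 s 86.0 lat vs path 0.03 dyaw 0.03 Fal 0.57 Flat 0.91 Fz -2.06 M [-0.009 -0.035  0.04 ] grip 0.0119
86 lin cm [-0.003  0.005] rot -0.0006 -> [615.6  20.8] 152.4
88 lin cm [ 0.174 -0.097] rot -0.0228 -> [617.4  19.8] 151.1
90 lin cm [ 0.171 -0.101] rot -0.0261 -> [619.1  18.8] 149.6
92 lin cm [ 0.168 -0.106] rot -0.0295 -> [620.7  17.8] 147.9
94 lin cm [ 0.164 -0.11 ] rot -0.0328 -> [622.4  16.7] 146.0
96 lin cm [ 0.161 -0.115] rot -0.0362 -> [624.   15.5] 143.9
98 lin cm [ 0.157 -0.12 ] rot -0.0393 -> [625.6  14.3] 141.7
```

On the path with no real contact. Continuing to s=98.

Request:
{"name": "drive_tool", "arguments": {"angular": [[0,0,-0.023],[0,0,-0.026],[0,0,-0.03],[0,0,-0.033],[0,0,-0.036],[0,0,-0.039],[0,0,0],[0,0,0]], "linear": [[0.171,-0.092,0],[0.171,-0.101,0],[0.168,-0.106,0],[0.164,-0.11,0],[0.161,-0.115,0],[0.157,-0.12,0],[0,0,0],[0,0,0]], "claw": [1,1,1,1,1,1,1,1]}}

```text
clock: 15.72
eef_pos: [0.6256, 0.0143, 0.1513]
orientation: [-1.031, -2.968, 0.0]
force: [-0.0, 1.0, -2.6]
grip_width: 0.0113
grip_force: 32.5
```

```bash
python3 path.py "[98,100,102,104,106,108,110,112,114,116]"
```

```text
L 0.11430417473911529 Ltip 0.11397828247827312 beta 60.1902152722547 s1 0.08532589226084218 X [0.64169413 0.00969531] post [ 0.65622132 -0.12852163]
t 15.72 p [625.58  14.29 151.27] yaw 141.69 s 98.0 lat vs path 0.01 dyaw 0.02 Fal 0.65 Flat -0.80 Fz -2.58 M [0.024 0.006 0.016] grip 0.0113
98 lin cm [-0.001  0.002] rot -0.0003 -> [625.6  14.3] 141.7
100 lin cm [ 0.152 -0.125] rot -0.04 -> [627.1  13.1] 139.4
102 lin cm [ 0.147 -0.131] rot -0.04 -> [628.6  11.7] 137.1
104 lin cm [ 0.142 -0.137] rot -0.04 -> [630.   10.4] 134.8
106 lin cm [ 0.136 -0.143] rot -0.04 -> [631.3   8.9] 132.5
108 lin cm [ 0.13  -0.148] rot -0.04 -> [632.6   7.5] 130.2
110 lin cm [ 0.124 -0.153] rot -0.04 -> [633.9   5.9] 127.9
112 lin cm [ 0.118 -0.158] rot -0.04 -> [635.1   4.4] 125.6
114 lin cm [ 0.112 -0.162] rot -0.04 -> [636.2   2.7] 123.3
116 lin cm [ 0.105 -0.167] rot -0.04 -> [637.2   1.1] 121.0
```

Request:
{"name": "drive_tool", "arguments": {"angular": [[0,0,-0.04],[0,0,-0.04],[0,0,-0.04],[0,0,-0.04],[0,0,-0.04],[0,0,-0.04],[0,0,0],[0,0,0]], "linear": [[0.151,-0.123,0],[0.147,-0.131,0],[0.142,-0.137,0],[0.136,-0.143,0],[0.13,-0.148,0],[0.124,-0.153,0],[0,0,0],[0,0,0]], "claw": [1,1,1,1,1,1,1,1]}}

```text
clock: 16.73
eef_pos: [0.6338, 0.006, 0.1513]
orientation: [-1.378, -2.823, -0.0]
force: [-0.3, -0.4, -1.3]
grip_width: 0.0115
grip_force: 32.5
```

```bash
python3 path.py "[110,112,114,116,118,120,122,124,126]"
```

```text
L 0.11430417473911529 Ltip 0.11397828247827312 beta 60.1902152722547 s1 0.08532589226084218 X [0.64169413 0.00969531] post [ 0.65622132 -0.12852163]
t 16.73 p [633.82   6.02 151.31] yaw 127.97 s 109.9 lat vs path -0.01 dyaw -0.06 Fal -0.13 Flat 0.46 Fz -1.28 M [0.015 0.003 0.028] grip 0.0115
110 lin cm [ 0.006 -0.009] rot -0.001 -> [633.9   5.9] 127.9
112 lin cm [ 0.118 -0.158] rot -0.04 -> [635.1   4.4] 125.6
114 lin cm [ 0.112 -0.162] rot -0.04 -> [636.2   2.7] 123.3
116 lin cm [ 0.105 -0.167] rot -0.04 -> [637.2   1.1] 121.0
118 lin cm [ 0.098 -0.171] rot -0.04 -> [ 6.382e+02 -6.000e-01] 118.7
120 lin cm [ 0.091 -0.175] rot -0.04 -> [639.1  -2.4] 116.5
122 lin cm [ 0.084 -0.178] rot -0.04 -> [640.   -4.2] 114.2
124 lin cm [ 0.077 -0.181] rot -0.04 -> [640.7  -6. ] 111.9
126 lin cm [ 0.07  -0.184] rot -0.04 -> [641.4  -7.8] 109.6
```

Request:
{"name": "drive_tool", "arguments": {"angular": [[0,0,-0.041],[0,0,-0.04],[0,0,-0.04],[0,0,-0.04],[0,0,-0.04],[0,0,-0.04],[0,0,0],[0,0,0]], "linear": [[0.124,-0.167,0],[0.112,-0.162,0],[0.105,-0.167,0],[0.098,-0.171,0],[0.091,-0.175,0],[0.084,-0.178,0],[0,0,0],[0,0,0]], "claw": [1,1,1,1,1,1,1,1]}}

```text
clock: 17.73
eef_pos: [0.64, -0.0042, 0.1513]
orientation: [-1.708, -2.637, -0.0]
force: [-0.5, -0.9, -2.0]
grip_width: 0.0112
grip_force: 32.5
```

```bash
python3 path.py "range(122,150,2)"
```

```text
L 0.11430417473911529 Ltip 0.11397828247827312 beta 60.1902152722547 s1 0.08532589226084218 X [0.64169413 0.00969531] post [ 0.65622132 -0.12852163]
t 17.73 p [640.04  -4.25 151.3 ] yaw 114.13 s 122.1 lat vs path -0.04 dyaw 0.08 Fal -0.56 Flat 0.84 Fz -2.04 M [ 0.006 -0.01  -0.004] grip 0.0112
122 lin cm [-0.007  0.007] rot 0.0006 -> [640.   -4.2] 114.2
124 lin cm [ 0.077 -0.181] rot -0.04 -> [640.7  -6. ] 111.9
126 lin cm [ 0.07  -0.184] rot -0.04 -> [641.4  -7.8] 109.6
128 lin cm [ 0.063 -0.187] rot -0.0381 -> [642.1  -9.7] 107.4
130 lin cm [ 0.058 -0.189] rot -0.0348 -> [642.6 -11.6] 105.4
132 lin cm [ 0.053 -0.191] rot -0.0314 -> [643.2 -13.5] 103.6
134 lin cm [ 0.047 -0.193] rot -0.0281 -> [643.6 -15.4] 102.0
136 lin cm [ 0.042 -0.194] rot -0.0247 -> [644.1 -17.4] 100.6
138 lin cm [ 0.037 -0.195] rot -0.0214 -> [644.4 -19.3] 99.3
140 lin cm [ 0.033 -0.197] rot -0.0181 -> [644.8 -21.3] 98.3
142 lin cm [ 0.029 -0.198] rot -0.0147 -> [645.1 -23.3] 97.5
144 lin cm [ 0.026 -0.198] rot -0.0114 -> [645.3 -25.2] 96.8
146 lin cm [ 0.024 -0.199] rot -0.0081 -> [645.6 -27.2] 96.4
148 lin cm [ 0.022 -0.199] rot -0.0048 -> [645.8 -29.2] 96.1
```

Request:
{"name": "drive_tool", "arguments": {"angular": [[0,0,-0.04],[0,0,-0.04],[0,0,-0.038],[0,0,-0.035],[0,0,-0.031],[0,0,-0.028],[0,0,0],[0,0,0]], "linear": [[0.072,-0.175,0],[0.07,-0.184,0],[0.063,-0.187,0],[0.058,-0.189,0],[0.053,-0.191,0],[0.047,-0.193,0],[0,0,0],[0,0,0]], "claw": [1,1,1,1,1,1,1,1]}}

```text
clock: 18.73
eef_pos: [0.6437, -0.0154, 0.1513]
orientation: [-1.977, -2.441, 0.0]
force: [0.5, -0.5, -1.5]
grip_width: 0.0112
grip_force: 32.5
```

```bash
python3 path.py "[134]"|tail -2
```

```text
t 18.73 p [643.66 -15.45 151.27] yaw 101.98 s 134.0 lat vs path -0.01 dyaw -0.01 Fal -0.61 Flat -0.39 Fz -1.50 M [0.023 0.051 0.04 ] grip 0.0112
134 lin cm [-0.002  0.002] rot 0.0002 -> [643.6 -15.4] 102.0
```

Request:
{"name": "drive_tool", "arguments": {"angular": [[0,0,-0.025],[0,0,-0.021],[0,0,-0.018],[0,0,-0.015],[0,0,-0.011],[0,0,-0.008],[0,0,0],[0,0,0]], "linear": [[0.042,-0.194,0],[0.037,-0.195,0],[0.033,-0.197,0],[0.029,-0.198,0],[0.026,-0.198,0],[0.024,-0.199,0],[0,0,0],[0,0,0]], "claw": [1,1,1,1,1,1,1,1]}}

```text
clock: 19.73
eef_pos: [0.6456, -0.0272, 0.1513]
orientation: [-2.095, -2.341, -0.0]
force: [-0.2, -0.3, -2.1]
grip_width: 0.0118
grip_force: 32.5
```

```bash
python3 path.py "[146,150,154]"; python3 - <<'E'
from h import *
a,_=shot('scene','s2'); b,_=shot('side','d2')
r=lambda im,f,z:(lambda q:cv2.resize(im[int(q[1])-37:int(q[1])+38,int(q[0])-50:int(q[0])+50],(400,300),interpolation=cv2.INTER_CUBIC))(proj(f,z))
T=[.65,-.065,.11]
cv2.imwrite('pics/c6.png',np.hstack([r(a,'s2',T),r(b,'d2',T)])[:,:,::-1])
E
```

```text
L 0.11430417473911529 Ltip 0.11397828247827312 beta 60.1902152722547 s1 0.08532589226084218 X [0.64169413 0.00969531] post [ 0.65622132 -0.12852163]
t 19.73 p [645.6  -27.24 151.29] yaw 96.36 s 146.0 lat vs path -0.03 dyaw 0.01 Fal -0.29 Flat 0.25 Fz -2.14 M [-0.016 -0.026  0.019] grip 0.0118
146 lin cm [-0.004  0.001] rot -0.0001 -> [645.6 -27.2] 96.4
150 lin cm [ 0.043 -0.398] rot -0.0062 -> [646.  -31.2] 96.0
154 lin cm [ 0.042 -0.398] rot 0.0 -> [646.4 -35.2] 96.0
```

View pics/c6.png

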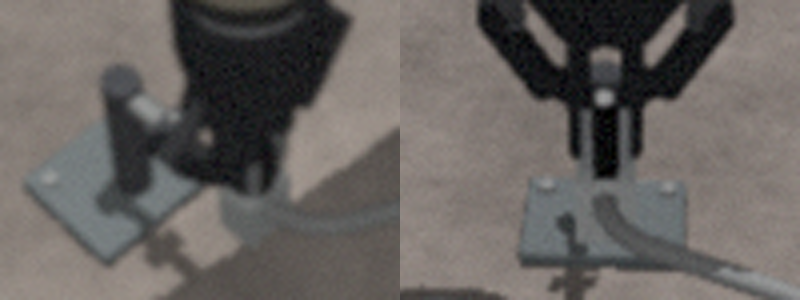

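The slider is past the bend and on the home leg. The collar is visible at crop (185,145). I'll estimate the stop face distance from the unobstructed first scene picture.

```bash
python3 - <<'E'
from path import *
import sys
for q in((252,209),(249,207),(256,211)):
    p=onplane('s0',q,.11)[:2]; print(q,p,'s=',s1+.05*beta+(axis(s1+.05*beta)-p)@h, 'lat',(p-axis(s1+.05*beta))@[-h[1],h[0]])
p=onplane('s0',(200+98*.4,180+40*.4),.122)[:2]; print('post',p,'s post',s1+.05*beta+.11)
E
```

```text
(252, 209) [ 0.65252835 -0.0882895 ] s= 0.20745400491469018 lat -0.0005326646438669047
(249, 207) [ 0.65421403 -0.09687733] s= 0.2161709878087406 lat -0.001311439444124674
(256, 211) [ 0.64917066 -0.07827311] s= 0.19714150976332134 lat 0.0017596354832738266
post [ 0.65653693 -0.12786554] s post 0.24785176396009317
```

Contact is expected near s≈188 mm (permitted range 176–206). I'll advance to s=174.

Request:
{"name": "drive_tool", "arguments": {"angular": [[0,0,-0.006],[0,0,0],[0,0,0],[0,0,0],[0,0,0],[0,0,0],[0,0,0],[0,0,0],[0,0,0],[0,0,0],[0,0,0],[0,0,0]], "linear": [[0.028,-0.278,0],[0.029,-0.278,0],[0.029,-0.278,0],[0.029,-0.278,0],[0.029,-0.278,0],[0.029,-0.278,0],[0.029,-0.278,0],[0.029,-0.278,0],[0.029,-0.278,0],[0.029,-0.278,0],[0,0,0],[0,0,0]], "claw": [1,1,1,1,1,1,1,1,1,1,1,1]}}

```text
clock: 21.32
eef_pos: [0.6485, -0.055, 0.1513]
orientation: [-2.102, -2.335, -0.0]
force: [-0.5, 0.7, -1.3]
grip_width: 0.011
grip_force: 32.5
```

```bash
python3 path.py "[174,180]"|tail -3
```

```text
t 21.32 p [648.48 -55.   151.3 ] yaw 96.02 s 173.9 lat vs path 0.01 dyaw 0.02 Fal 0.72 Flat 0.44 Fz -1.33 M [-0.011 -0.005  0.002] grip 0.011
174 lin cm [ 0.002 -0.007] rot -0.0003 -> [648.5 -55.1] 96.0
180 lin cm [ 0.063 -0.597] rot 0.0 -> [649.1 -61. ] 96.0
```

Request:
{"name": "drive_tool", "arguments": {"angular": [[0,0,0],[0,0,0],[0,0,0],[0,0,0],[0,0,0],[0,0,0],[0,0,0],[0,0,0],[0,0,0]], "linear": [[0.01,-0.1,0],[0.01,-0.1,0],[0.01,-0.1,0],[0.01,-0.1,0],[0.01,-0.1,0],[0.01,-0.1,0],[0.01,-0.1,0],[0.01,-0.1,0],[0,0,0]], "claw": [1,1,1,1,1,1,1,1,1]}}

```text
clock: 22.45
eef_pos: [0.6493, -0.0631, 0.1513]
orientation: [2.102, 2.335, 0.0]
force: [-0.1, -0.2, -1.9]
grip_width: 0.0114
grip_force: 32.5
```

```bash
python3 path.py "[184,186]"|tail -3
```

```text
t 22.45 p [649.3  -63.11 151.3 ] yaw 96.01 s 182.1 lat vs path 0.05 dyaw 0.01 Fal -0.19 Flat 0.14 Fz -1.87 M [ 0.022 -0.025  0.016] grip 0.0114
184 lin cm [ 0.025 -0.191] rot -0.0002 -> [649.5 -65. ] 96.0
186 lin cm [ 0.021 -0.199] rot 0.0 -> [649.8 -67. ] 96.0
```

Request:
{"name": "drive_tool", "arguments": {"angular": [[0,0,0],[0,0,0],[0,0,0],[0,0,0],[0,0,0]], "linear": [[0.005,-0.05,0],[0.005,-0.05,0],[0.005,-0.05,0],[0.005,-0.05,0],[0,0,0]], "claw": [1,1,1,1,1]}}

```text
clock: 23.08
eef_pos: [0.6495, -0.0651, 0.1513]
orientation: [2.102, 2.335, 0.0]
force: [-0.7, -0.4, -1.3]
grip_width: 0.0113
grip_force: 32.5
```

Request:
{"name": "drive_tool", "arguments": {"angular": [[0,0,0],[0,0,0],[0,0,0],[0,0,0]], "linear": [[0.005,-0.05,0],[0.005,-0.05,0],[0.005,-0.05,0],[0,0,0]], "claw": [1,1,1,1]}}

```text
clock: 23.58
eef_pos: [0.6496, -0.0666, 0.1513]
orientation: [-2.102, -2.335, -0.0]
force: [0.2, 1.1, -1.9]
grip_width: 0.0114
grip_force: 32.5
```

Request:
{"name": "drive_tool", "arguments": {"angular": [[0,0,0],[0,0,0],[0,0,0],[0,0,0]], "linear": [[0.004,-0.04,0],[0.004,-0.04,0],[0,0,0],[0,0,0]], "claw": [1,1,1,1]}}

```text
clock: 24.08
eef_pos: [0.6497, -0.0673, 0.1513]
orientation: [-2.102, -2.335, 0.0]
force: [0.6, -0.3, -1.4]
grip_width: 0.0114
grip_force: 32.5
```

Request:
{"name": "drive_tool", "arguments": {"angular": [[0,0,0],[0,0,0],[0,0,0],[0,0,0],[0,0,0]], "linear": [[0.004,-0.04,0],[0.004,-0.04,0],[0.004,-0.04,0],[0,0,0],[0,0,0]], "claw": [1,1,1,1,1]}}

```text
clock: 24.7
eef_pos: [0.6498, -0.0685, 0.1513]
orientation: [-2.102, -2.335, -0.0]
force: [-0.5, 1.3, -2.2]
grip_width: 0.0116
grip_force: 32.5
```

Request:
{"name": "drive_tool", "arguments": {"angular": [[0,0,0],[0,0,0],[0,0,0],[0,0,0],[0,0,0]], "linear": [[0.004,-0.04,0],[0.004,-0.04,0],[0.004,-0.04,0],[0,0,0],[0,0,0]], "claw": [1,1,1,1,1]}}

```text
clock: 25.32
eef_pos: [0.6498, -0.0688, 0.1513]
orientation: [-2.1, -2.335, -0.002]
force: [-0.6, 5.5, -0.4]
grip_width: 0.0113
grip_force: 32.6
```

The slider is in contact with the stop at 5.5 N, well below slip. I'll ease off a little, lower it 1.2 mm so the hole rests on the bar, then release.

Request:
{"name": "drive_tool", "arguments": {"angular": [[0,0,0],[0,0,0],[0,0,0],[0,0,0]], "linear": [[0,0.05,-0.04],[0,0,-0.04],[0,0,-0.04],[0,0,0]], "claw": [1,1,1,1]}}

```text
clock: 25.82
eef_pos: [0.6501, -0.0687, 0.1505]
orientation: [-2.101, -2.335, -0.002]
force: [-0.3, 4.3, 1.9]
grip_width: 0.0113
grip_force: 33.0
```

```bash
python3 path.py "[188]"|tail -2
```

```text
t 25.82 p [650.09 -68.65 150.49] yaw 96.04 s 187.7 lat vs path -0.16 dyaw 0.04 Fal 4.35 Flat -0.15 Fz 1.91 M [1.175 0.212 0.1  ] grip 0.0113
188 lin cm [-0.013 -0.035] rot -0.0007 -> [650. -69.] 96.0
```

It now rests on the bar and touches the stop. Releasing.

Request:
{"name": "drive_tool", "arguments": {"angular": [[0,0,0],[0,0,0],[0,0,0],[0,0,0],[0,0,0]], "linear": [[0,0,0],[0,0,0],[0,0,0],[0,0,0],[0,0,0]], "claw": [1.6,2.2,3.2,4.2,4.2], "grip_force": 20}}

```text
clock: 26.45
eef_pos: [0.65, -0.0694, 0.1501]
orientation: [2.102, 2.335, -0.0]
force: [-0.1, -0.1, 1.4]
grip_width: 0.042
grip_force: 0.0
```

Request:
{"name": "drive_tool", "arguments": {"angular": [[0,0,0],[0,0,0],[0,0,0],[0,0,0],[0,0,0],[0,0,0],[0,0,0]], "linear": [[0,0,0.5],[0,0,1.5],[0,0,2],[0,0,3],[0,0,4],[0,0,4],[0,0,0]], "claw": [4.2,4.2,4.2,4.2,4.2,4.2,4.2]}}

```text
clock: 27.32
eef_pos: [0.651, -0.0694, 0.3053]
orientation: [2.098, 2.33, 0.007]
force: [0.5, -0.9, -0.2]
grip_width: 0.0421
grip_force: 0.0
```

```bash
python3 - <<'E'
from h import *
a,_=shot('scene','s3'); b,_=shot('side','d3'); w,_=shot('wrist','w3'); s=telemetry.get_state(); print(s['clock'],s['eef_pos'],s['force'],s['grip_width'])
r=lambda im,f,z,k=1:(lambda q:cv2.resize(im[int(q[1]-37*k):int(q[1]+38*k),int(q[0]-50*k):int(q[0]+50*k)],(400,300),interpolation=cv2.INTER_CUBIC))(proj(f,z))
T=[.65,-.075,.11]; print(proj('w3',T))
cv2.imwrite('pics/c7.png',np.vstack([np.hstack([r(a,'s3',T),r(b,'d3',T)]),np.hstack([cv2.resize(w,(400,300)),cv2.resize(w[130:280,180:380],(400,300))])])[:,:,::-1])
E
```

```text
27.475 [ 0.6498624  -0.06924268  0.29993938] [ 0.21628373  0.85897001 -1.05747874] 0.041920851516008
[278.73617753 194.18517663]
```

View pics/c7.png

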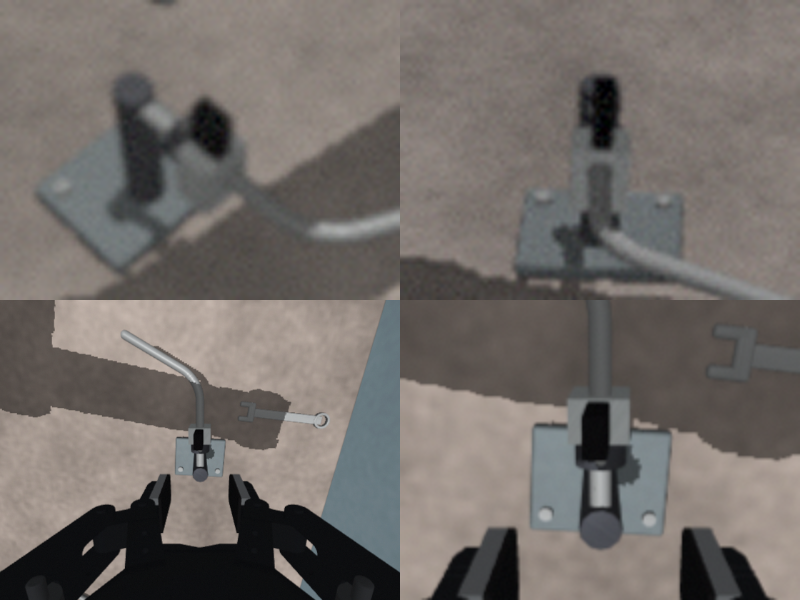

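The slider sits upright against the collar (lower right, about (600,430), with the collar directly below it). The fingers are well clear and the bystanders are untouched. Handing in.

```bash
python3 -c "
from plant import workorder
print(workorder.sign_off())"
```

```text
the job is handed in; nothing more can be done
None
```

I threaded the slider on the bar, took it round the bend, seated it against the stop with about 5 N, released it and handed the job in at about 27.5 s; the sign-off returned no verdict.

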